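# Lay the big gouge on its bench rest

### The job

Pick up the biggest of the three loose carving tools, the long gouge, and set it down gently on the raised two-fork tool rest: handle in the wide, lower fork nearer the robot, steel shank in the narrow, higher fork, with the brass ferrule about midway between the two forks. Let go so that it lies level in both forks, and leave the other two tools lying where they are.

Things in the scene. Friction and masses are not known exactly. Their poses are not given: they have to be found in the camera images.
- gouge: big loose gouge, 310 mm long, 0.17 kg. Origin on its long axis at mid brass ferrule, 16 mm above the bench as it lies; +x to the blade. Octagonal wooden handle 32 mm across flats, x = -165 to -10 mm; ferrule 20 long, 23 thick; round steel shank 8 thick to x = +110; hollow blade 24 wide to +143. Balances near x = -25 mm: grip there across the upright flats (along y)
- rest: fixed wooden rest: board 200 x 70 x 18 mm, two upright forks 14 mm thick, each a 90 degree V. Origin: board's underside centre; +x to the narrow fork. Wide fork x = -80 mm: V bottom 67 high, tops 97, mouth 59 wide. Narrow fork x = +80: bottom 84, tops 108, mouth 48. Gouge seated: axis level, 90 mm up, along x at y = 0, blade to +x, its origin over the rest's. Space between forks is free
- chisel: a smaller loose flat chisel, to be left alone, 220 mm long, octagonal handle 24 mm thick; origin on its axis at mid ferrule, +x towards the blade
- small_gouge: the smallest loose gouge, with a pale handle, to be left alone, 175 mm long, octagonal handle 22 mm thick; origin on its axis at mid ferrule, +x towards the blade
There are look-alikes about, which are no part of the job. Of the things shaped like the rest, the wooden one is meant.

How it is judged:
At the end, for the whole second after the job is handed in: The big gouge lies at rest in both forks, handle in the wide fork and shank in the narrow one: its ferrule within 20 mm of midway along the rest and 10 mm sideways, its axis within 7 degrees of the rest's and of level, 82 to 98 mm above the bench (x of gouge in the frame of rest between -0.02 and 0.02 m and y of gouge in the frame of rest between -0.01 and 0.01 m and z of gouge in the frame of rest between 0.082 and 0.098 m and angle between the x axis of gouge and the x axis of rest, either way round below 0.12 rad and angle between gouge's own x axis and vertical between 1.45 and 1.69 rad and contact force between gouge and rest above 0.3 N and linear speed of gouge below 0.02 m/s and angular speed of gouge below 0.1 rad/s); the robot touches nothing.
It fails at once if the flat chisel is moved more than 25 mm (distance of chisel from where it was at the start of the episode above 0.025 m).
It fails at once if the small gouge is moved more than 25 mm (distance of small_gouge from where it was at the start of the episode above 0.025 m).
It fails at once if the gouge is dropped onto the rest (reaches it faster than 0.45 m/s) (horizontal distance between gouge and rest below 0.08 m and z of gouge in the frame of rest below 0.12 m and linear speed of gouge above 0.45 m/s).
It fails at once if the gouge is rammed onto the rest (over 80 N) (contact force between gouge and rest above 80 N).
It also fails if it takes over 38 s, if anything falls off the work surface, if the arm or the gripper's body presses on something with over 40 N, if the wrist force passes 120 N, or if a joint passes its speed limit or range.

### The arm

A 7-joint arm with a two-finger parallel gripper is mounted at the origin on the work surface. World frame = base frame: x ahead of the robot, y to its left, z up, the work surface at z = 0. Lengths are in m, angles in rad, forces in N, time in s.
With the tool pointing down it reaches from about 0.4 to 0.85 m from the base axis. Payload 10.4 kg.
Tool frame: the origin (TCP) lies on the centre line of the jaws, within the pads' length; the fingertips stand 17 mm ahead of it and the grasp point (between the pads) lies 2 mm behind it; z points along the fingers, y is the line along which they close (so a half turn about z gives the same grasp; the last joint's range is limited). The gripper opens to 85 mm and grips with 20 to 120 N. Pads are 22 mm wide; open, the fingers measure 114 mm over their backs; the gripper's body (76 mm by 85 mm) begins 54 mm behind the grasp point. The pads swing forward as they close: fully open they stand 13 mm farther back than shut.
Start: joints at [1.324, 0.332, -0.065, 1.46, 0.022, 1.35, -0.088], TCP at [0.139, -0.609, 0.248] pointing down, gripper open.
Joint ranges: [-2.6, 2.6], [-0.5, 2.12], [-1.47, 1.34], [0.16, 2.42], [-1.27, 4.41], [0.06, 2.06], [-2.6, 2.6]. Speed limits (rad/s): [2.22, 2.22, 2.79, 2.79, 3.14, 3.14, 3.14].

### API

Orientations are given as a unit quaternion [x, y, z, w].
In Python, from workcell import sensors, imaging, order, spotter gives the robot as it stands. The module is installed in compiled form; this text tells all that it offers.
- The arm moves only by the shell command python3 -m inch 'ROWS' [FORCE]. ROWS is JSON, a list that holds one entry, the list of rows, each a list of 7 numbers: the shift along the tool's x, y, z in m, then the turn, a rotation vector about the tool's x, y, z in rad, then the closure, from -1 (fully open) to 1 (shut). In form: [[[x, y, z, ax, ay, az, hand], ...]]. A call has 1 to 10 rows; each row is the pose to reach, as a shift and turn from the pose commanded when the call began, along the tool's axes at that moment; what a row does not reach only later rows make up. A row lasts 1/10 s, in which the tool goes at most 50 mm and 8.59 degrees, less where a joint would pass 70% of its speed; a pose out of reach is approached as far as the arm can. A call with a gripper value outside its range is refused whole. The fingers move at their own pace and stop on an object; FORCE is the grip in N (left out, the last holds). Time passes only in rows, so rows that repeat a pose let the fingers close. It gives the time, the measured TCP pose, the force, the opening and the grip force at its end, in the units of the state.
- sensors.get_obs(): the state, without advancing time (a new reading comes with each control period).
- imaging.camera(name): name is "scene" or "top" or "wrist"; returns the picture (384x512x3 uint8, blue, green, red); there is no depth.
- imaging.calibration(name): a dict with "mtx" (3x3 intrinsics, pixels), "D" ([k1, k2, p1, p2, k3] as OpenCV has them; the pictures are not rectified), "R" (3x3) and "t" (3): a world point X has camera coordinates R X + t; the wrist camera has in their place "tool_from_camera" (4x4, takes a point from camera to tool coordinates, whose origin is the TCP and whose axes are the flange's). Camera axes: x right, y down, z forward; pixel columns grow to the right and rows downward; lengths in m; the calibration is good to about 2 mm. A picture is of the moment at which its call begins: read the wrist's pose just before it. calibration takes no time and is no camera call.
- order.hand_in(): hands the job in; it is judged then, once.
Trained networks look in the newest picture that a camera, given by its name, has taken for a name from the list of things; names that differ only in an ending like _2 or _b are one class to them, and where a whole thing is asked for, a point or a joint stands for the part that bears it (a point fixed in the world has none). Each returns a list of dicts, best first, with "conf" (0 to 1); they miss things now and then, are a little off and sometimes report something else, mostly with a low value. They report only what shows in the picture. A call takes as long as a camera call. They do not tell look-alikes from the thing itself.
- spotter.look_for(label, camera): "pixel" ([column, row] in pixels, amid what is visible of it).
The state is a dict: "clock": time; "joint_pos": joint angles; "joint_velocities": joint speeds; "tau": joint torques, N m; "position": TCP position; "ee_rot": TCP orientation; "ft_force": force on the tool from outside, world axes, zero at the start; "torque": the same for the moment, N m; "grip_width": opening from 0.0 (shut) to 1.0 (fully open); "grasp_force": force on a finger pad.
Only numpy, scipy, OpenCV 4.12 (cv2) and the standard library are available. Lean on these libraries where they do the work, as an engineer would, in place of code of your own. Each camera call takes 0.05 s, during which the arm holds its last target. There are 200 camera calls.

## Working session

There is one attempt and no reset: what is moved stays moved. The work goes in short steps, Python scripts to look and compute and a shell command to move; the robot and the scene stay as the last step left them, time stands still between calls to the robot, and variables do not carry over. Pictures are saved under pics/ and viewed, at most 10 in all, crops included, and the job is handed in when it is done.

```bash
mkdir -p pics
python3 - <<'E'
from workcell import sensors, imaging, order, spotter
import cv2,numpy as np
o=sensors.get_obs(); print({k:np.round(v,3).tolist() for k,v in o.items()})
for c in ("scene","top"):
    im=imaging.camera(c); cv2.imwrite(f"pics/{c}1.png",im)
    for l in("gouge","rest","chisel","small_gouge"):
        print(c,l,[(np.round(d["pixel"]).tolist(),round(d["conf"],2)) for d in spotter.look_for(l,c)])
    k=imaging.calibration(c);print({a:np.round(b,3).tolist() for a,b in k.items()})
print(imaging.calibration("wrist"))
a=cv2.imread("pics/top1.png")
cv2.imwrite("pics/top1b.png",cv2.resize(a,(800,600)))
E
```

```text
{'clock': 0.0, 'joint_pos': [1.324, 0.333, -0.065, 1.461, 0.022, 1.35, -0.089], 'joint_velocities': [-0.001, 0.001, -0.0, 0.001, 0.002, -0.001, -0.001], 'tau': [-0.001, -62.545, 0.048, -39.161, 0.016, 0.01, 0.0], 'position': [0.139, -0.609, 0.248], 'ee_rot': [0.994, 0.112, -0.0, -0.001], 'ft_force': [0.17, -0.182, -0.628], 'torque': [0.01, 0.064, 0.012], 'grasp_force': 0.0, 'grip_width': 1.003}
scene gouge [([224.0, 179.0], 0.65)]
scene rest [([387.0, 243.0], 0.72), ([270.0, 272.0], 0.66), ([316.0, 194.0], 0.61)]
scene chisel [([152.0, 146.0], 0.72)]
scene small_gouge [([184.0, 167.0], 0.78)]
{'mtx': [[430.655, 0.0, 255.339], [0.0, 430.655, 191.222], [0.0, 0.0, 1.0]], 'D': [-0.081, 0.0, 0.0, 0.0, 0.0], 'R': [[-0.665, 0.747, -0.007], [0.618, 0.545, -0.566], [-0.419, -0.381, -0.824]], 't': [0.267, -0.279, 1.558]}
top gouge [([282.0, 193.0], 0.71)]
top rest [([129.0, 238.0], 0.86), ([206.0, 235.0], 0.81), ([189.0, 146.0], 0.65)]
top chisel [([370.0, 181.0], 0.86), ([187.0, 145.0], 0.19)]
top small_gouge [([328.0, 173.0], 0.69)]
{'mtx': [[487.11, 0.0, 245.617], [0.0, 487.11, 194.724], [0.0, 0.0, 1.0]], 'D': [-0.169, 0.0, 0.0, 0.0, 0.0], 'R': [[0.027, -1.0, -0.013], [-0.996, -0.026, -0.08], [0.08, 0.015, -0.997]], 't': [0.042, 0.46, 1.578]}
{'mtx': array([[304.15691336,   0.        , 257.77023097],
       [  0.        , 304.15691336, 192.40197759],
       [  0.        ,   0.        ,   1.        ]]), 'D': array([-0.0495011,  0.       ,  0.       ,  0.       ,  0.       ]), 'tool_from_camera': array([[-3.92551177e-04, -9.50392849e-01, -3.11051890e-01,
         7.94528741e-02],
       [ 9.99999853e-01, -4.89605073e-04,  2.33935376e-04,
        -1.12397477e-03],
       [-3.74623092e-04, -3.11051753e-01,  9.50392901e-01,
        -1.25491267e-01],
       [ 0.00000000e+00,  0.00000000e+00,  0.00000000e+00,
         1.00000000e+00]])}
```

View pics/scene1.png

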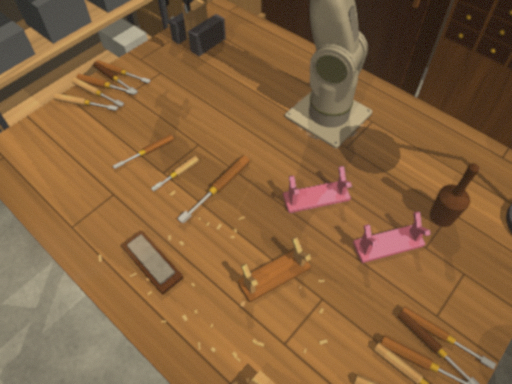

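View pics/top1b.png

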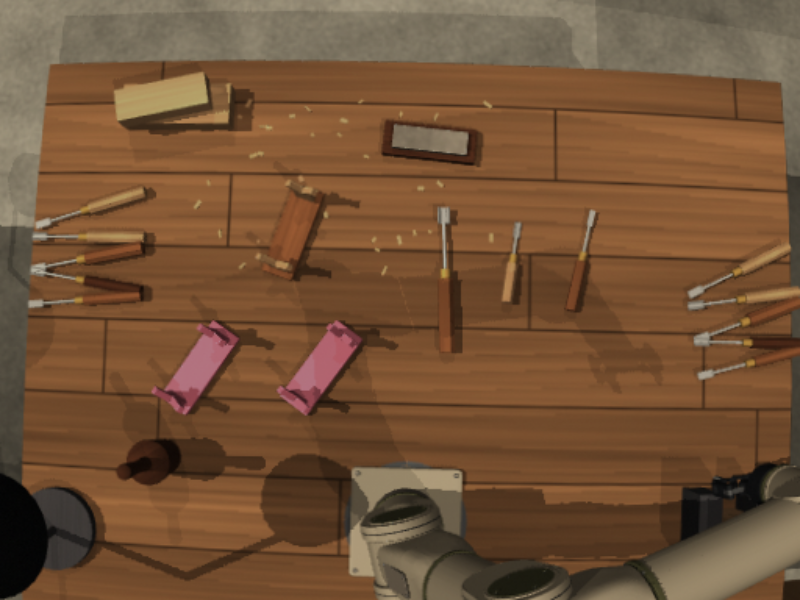

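The scene view shows the loose tools at (224,179), (184,167) and (152,146), and three rests: wooden (270,272), pink (316,194) and (387,243).

In the full-size top view the candidates are:
- **Gouge:** the loose big gouge at (284,179). The chisel (370,167), the small gouge (328,168) and the racked tools at left (60,160) and right (480,200) could be taken for it.
- **Rest:** the wooden one at (188,148), not the pink ones at (125,235) and (205,235).

I choose the longest loose gouge and the wooden rest, and will check both in one crop.

```bash
cat > h.py <<'E'
from workcell import sensors, imaging, order, spotter
import cv2,numpy as np
from scipy.spatial.transform import Rotation as Ro
def ray(px,cam,obs=None):
    k=imaging.calibration(cam)
    u=cv2.undistortPoints(np.array(px,float).reshape(-1,1,2),k["mtx"],k["D"]).reshape(-1,2)
    d=np.c_[u,np.ones(len(u))]
    if cam!="wrist": R,t=np.array(k["R"]),np.array(k["t"]); return -R.T@t, d@R
    T=np.array(k["tool_from_camera"]); Rt=Ro.from_quat(obs["ee_rot"]).as_matrix()
    return Rt@T[:3,3]+obs["position"], d@(Rt@T[:3,:3]).T
def onz(px,z,cam,obs=None):
    c,d=ray(px,cam,obs); return c+d*((z-c[2])/d[:,2])[:,None]
def proj(P,cam,obs=None):
    k=imaging.calibration(cam); P=np.array(P,float).reshape(-1,3)
    if cam!="wrist": R,t=np.array(k["R"]),np.array(k["t"])
    else:
        T=np.array(k["tool_from_camera"]); Rt=Ro.from_quat(obs["ee_rot"]).as_matrix()
        R=(Rt@T[:3,:3]).T; t=-R@(Rt@T[:3,3]+obs["position"])
    return cv2.projectPoints(P,cv2.Rodrigues(R)[0],t,k["mtx"],np.array(k["D"]))[0].reshape(-1,2)
E
python3 - <<'E'
from h import *
im=cv2.imread("pics/top1.png")
cv2.imwrite("pics/crop.png",cv2.resize(im[110:230,150:310],(800,600),interpolation=cv2.INTER_CUBIC))
s=800/512
P=np.array([[445,208],[445,270],[447,352]])/s
print(onz(P,0.016,"top").round(3))
print(onz(np.array([[303,187],[277,268]])/s,0.09,"top").round(3))
print(onz(np.array([[511,263],[580,260]])/s,0.012,"top").round(3))
E
```

```text
[[ 0.668 -0.07   0.016]
 [ 0.535 -0.072  0.016]
 [ 0.363 -0.08   0.016]]
[[0.689 0.225 0.09 ]
 [0.521 0.272 0.09 ]]
[[ 0.555 -0.213  0.012]
 [ 0.565 -0.361  0.012]]
```

View pics/crop.png

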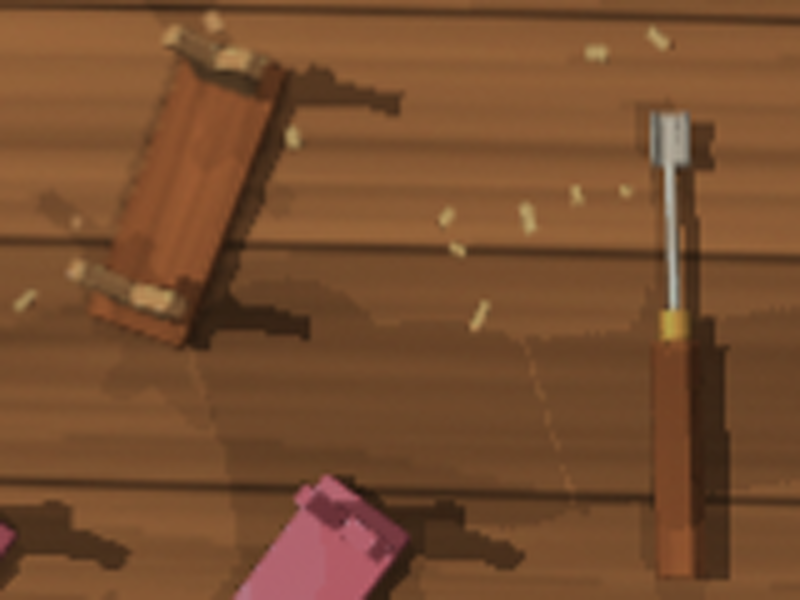

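The crop confirms both choices. The gouge has its ferrule at (673,324), blade tip at (670,112) and butt at (677,578). The wooden rest has fork tips at (172,37)/(240,60) on the far fork and (78,270)/(165,298) on the near one.

Run:
```python
from h import *
from scipy.optimize import least_squares
f=lambda a:np.array(a,float)/5+[150,110]-.4
g=onz(f([[670,112],[673,324],[677,578]]),0.014,"top");print("gouge",g.round(3))
c=onz(f([[92,314],[185,347],[290,70]]),0.018,"top");n=onz(f([[172,32],[248,62]]),0.108,"top");w=onz(f([[76,270],[166,300]]),0.097,"top")
print(c.round(3),n.round(3),w.round(3))
print("len",np.linalg.norm(c[0]-c[1]),np.linalg.norm(c[1]-c[2]),np.linalg.norm(n[0]-n[1]),np.linalg.norm(w[0]-w[1]),np.linalg.norm(n.mean(0)-w.mean(0)))
L=np.array([[-.1,.035],[-.1,-.035],[.1,-.035],[.08,0],[-.08,0]]);W=np.r_[c[:,:2],[n.mean(0)[:2]],[w.mean(0)[:2]]]
def r(p):
    R=np.array([[np.cos(p[2]),-np.sin(p[2])],[np.sin(p[2]),np.cos(p[2])]]);return (L@R.T+p[:2]-W).ravel()
s=least_squares(r,[.6,.25,-.3]);print(s.x.round(4),s.fun.round(3))
# second view: scene check
p=s.x;R=np.array([[np.cos(p[2]),-np.sin(p[2])],[np.sin(p[2]),np.cos(p[2])]])
P=[[*(R@q+p[:2]),z] for q,z in (((.08,0),.084),((-.08,0),.067))]
print("scene px of V bottoms",proj(P,"scene").round(1), "gouge ferrule",proj(g[1],"scene").round(1))
o=sensors.get_obs();print(Ro.from_quat(o["ee_rot"]).as_matrix().round(3))
```

```text
gouge [[ 0.672 -0.066  0.014]
 [ 0.53  -0.071  0.014]
 [ 0.363 -0.077  0.014]]
[[0.527 0.314 0.018]
 [0.506 0.251 0.018]
 [0.694 0.188 0.018]] [[0.697 0.255 0.108]
 [0.678 0.206 0.108]] [[0.545 0.311 0.097]
 [0.527 0.253 0.097]]
len 0.06618864306140788 0.19801944860884274 0.05247411464247735 0.06071047972146535 0.1604883412453365
[ 0.6111  0.2537 -0.3147] [ 0.     0.004 -0.001  0.     0.001  0.001 -0.    -0.002 -0.001 -0.004]
scene px of V bottoms [[247.7 277.2]
 [298.8 251.9]] gouge ferrule [[211.2 192. ]]
[[ 0.975  0.222  0.   ]
 [ 0.222 -0.975 -0.   ]
 [ 0.     0.    -1.   ]]
```

The gouge measures 309 mm from butt to tip, and the near fork is the wide one, so the geometry fits. I'm moving above the grasp point at about (0.505, -0.072).

```bash
python3 -m inch '[[[0.12,-0.11,0.017,0,0,0.05,-1],[0.24,-0.22,0.034,0,0,0.1,-1],[0.24,-0.22,0.034,0,0,0.1,-1],[0.24,-0.22,0.034,0,0,0.1,-1],[0.24,-0.22,0.034,0,0,0.1,-1],[0.476,-0.442,0.068,0,0,0.19,-1],[0.476,-0.442,0.068,0,0,0.19,-1],[0.476,-0.442,0.068,0,0,0.19,-1],[0.476,-0.442,0.068,0,0,0.19,-1],[0.476,-0.442,0.068,0,0,0.19,-1]]]'
cat > look.py <<'E'
from h import *
import sys
def report(gx):
    o=sensors.get_obs();M=Ro.from_quat(o["ee_rot"]).as_matrix()
    print("t",round(o["clock"],2),"pos",o["position"].round(4) if hasattr(o["position"],"round") else o["position"],"yaw",round(np.degrees(np.arctan2(M[1,0],M[0,0])),2),"z",M[:,2].round(3))
    d=np.array(gx)-o["position"];print("to go, tool axes",(M.T@d).round(4));return o
if __name__=="__main__": report([float(a) for a in sys.argv[1:4]])
E
python3 look.py .505 -.072 .18
```

```text
clock: 1.5
position: [0.4203, -0.1972, 0.1965]
ee_rot: [1.0, 0.017, 0.0, 0.0]
ft_force: [0.5, -0.5, 0.1]
grip_width: 0.999
grasp_force: 0.0
t 1.5 pos [ 0.4203 -0.1972  0.1965] yaw 1.92 z [ 0.001 -0.001 -1.   ]
to go, tool axes [ 0.0889 -0.1223  0.0165]
```

```bash
python3 -m inch '[[[0.089,-0.122,0.016,0,0,0,-1],[0.089,-0.122,0.016,0,0,0,-1],[0.089,-0.122,0.016,0,0,0,-1],[0.089,-0.122,0.016,0,0,0,-1],[0.089,-0.122,0.016,0,0,0,-1],[0.089,-0.122,0.016,0,0,0,-1]]]'
python3 - <<'E'
from look import *
o=report([.505,-.072,.18]); im=imaging.camera("wrist")
for P,c in (([.53,-.071,.014],(0,0,255)),([.505,-.072,.016],(0,255,0)),([.363,-.077,.014],(255,0,0)),([.672,-.066,.014],(255,0,0))):
    p=proj(P,"wrist",o)[0];print(p.round(1))
    if abs(p).max()<1000: cv2.circle(im,tuple(int(v) for v in p),3,c,1)
cv2.imwrite("pics/w1.png",cv2.resize(im,(768,576)))
E
```

```text
clock: 2.1
position: [0.5039, -0.0752, 0.1802]
ee_rot: [1.0, 0.016, -0.0, 0.0]
ft_force: [-0.1, -0.5, 0.8]
grip_width: 0.996
grasp_force: 0.0
t 2.1 pos [ 0.5039 -0.0752  0.1802] yaw 1.86 z [-0.    -0.001 -1.   ]
to go, tool axes [ 0.0012 -0.0031  0.0002]
[255.2 150.6]
[255.5 176.2]
[256.2 296. ]
[254.3 -16.2]
```

View pics/w1.png

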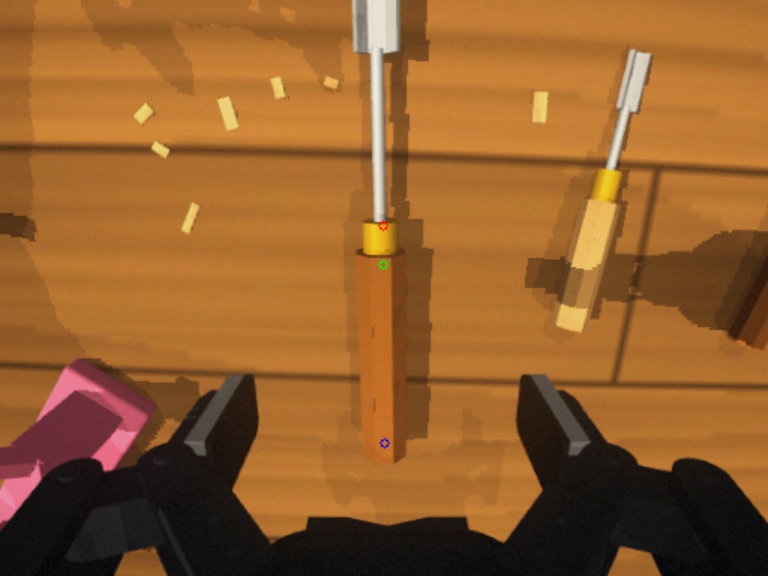

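The wrist picture shows the gouge upright in the frame, with its ferrule at (380,237), the shank/ferrule edge at y=220 and the butt at (384,462), between the open fingers. The small gouge is clear at (590,250).

Run:
```python
from look import *
o=sensors.get_obs()
a=lambda x:np.array([x])/1.5
for n,p,z in(("ferr front",(380,220),.02),("ferr/handle",(380,254),.0275),("handle shoulder",(380,252),.03),("butt",(384,463),.008),("butt top",(384,455),.032)):
    print(n,onz(a(p),z,"wrist",o).round(4))
```

```text
ferr front [[ 0.5347 -0.0695  0.02  ]]
ferr/handle [[ 0.5146 -0.0702  0.0275]]
handle shoulder [[ 0.5165 -0.0702  0.03  ]]
butt [[ 0.3403 -0.0777  0.008 ]]
butt top [[ 0.3669 -0.077   0.032 ]]
```

```bash
python3 -m inch '[[[-0.003,-0.004,0.04,0,0,0,-1],[-0.003,-0.004,0.08,0,0,0,-1],[-0.003,-0.004,0.12,0,0,0,-1],[-0.003,-0.004,0.14,0,0,0,-1],[-0.003,-0.004,0.152,0,0,0,-1],[-0.003,-0.004,0.162,0,0,0,-1],[-0.003,-0.004,0.162,0,0,0,-1],[-0.003,-0.004,0.162,0,0,0,-1]]]' 50; python3 look.py .501 -.0712 .018
```

```text
clock: 2.95
position: [0.5018, -0.0705, 0.0192]
ee_rot: [1.0, 0.017, 0.001, 0.0]
ft_force: [-0.2, -0.3, 0.4]
grip_width: 1.003
grasp_force: 0.0
t 2.95 pos [ 0.5018 -0.0705  0.0192] yaw 1.91 z [ 0.001 -0.    -1.   ]
to go, tool axes [-0.0008  0.0007  0.0012]
```

```bash
python3 -m inch '[[[0,0,0,0,0,0,0],[0,0,0,0,0,0,0],[0,0,0,0,0,0,0.3],[0,0,0,0,0,0,0.6],[0,0,0,0,0,0,1],[0,0,0,0,0,0,1],[0,0,0,0,0,0,1],[0,0,0,0,0,0,1],[0,0,0,0,0,0,1],[0,0,0,0,0,0,1]]]' 50
```

```text
clock: 3.95
position: [0.5014, -0.0702, 0.0188]
ee_rot: [1.0, 0.017, 0.0, 0.0]
ft_force: [-1.3, -0.4, 5.0]
grip_width: 0.362
grasp_force: 49.1
```

The opening is 31 mm at 49 N, so it's gripped. Next I lift.

```bash
python3 -m inch '[[[0,0,-0.01,0,0,0,1],[0,0,-0.03,0,0,0,1],[0,0,-0.06,0,0,0,1],[0,0,-0.10,0,0,0,1],[0,0,-0.14,0,0,0,1],[0,0,-0.17,0,0,0,1],[0,0,-0.18,0,0,0,1],[0,0,-0.18,0,0,0,1],[0,0,-0.18,0,0,0,1]]]' 50
python3 - <<'E'
from look import *
o=report([.5,0,.2]); im=imaging.camera("wrist");im2=imaging.camera("scene")
a=cv2.resize(im,(512,384));cv2.imwrite("pics/w2.png",np.vstack([a[:300],im2[80:380]])[:, :])
E
```

```text
clock: 4.85
position: [0.5003, -0.0702, 0.1968]
ee_rot: [1.0, 0.017, -0.001, -0.0]
ft_force: [-0.8, -0.3, -2.4]
grip_width: 0.361
grasp_force: 50.2
t 4.85 pos [ 0.5003 -0.0702  0.1968] yaw 1.94 z [-0.002  0.    -1.   ]
to go, tool axes [ 0.002  -0.0701 -0.0032]
```

View pics/w2.png

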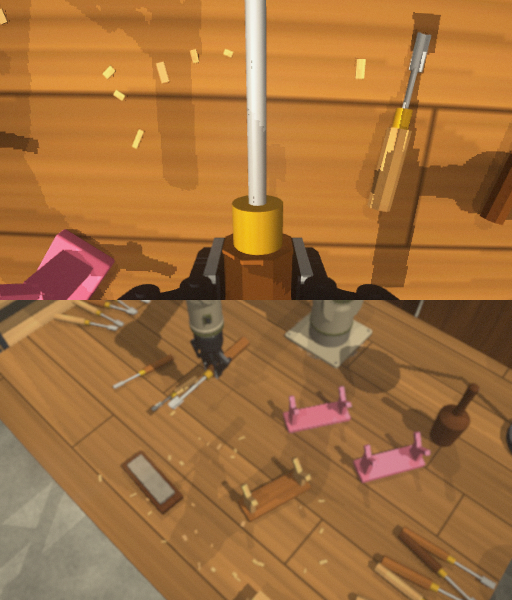

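The gouge is held and level in the picture, with its ferrule at (258,227) in the wrist half. Next I carry it over the wooden rest.

```bash
python3 -m inch '[[[0.006,-0.02,0,0,0,0.02,1],[0.016,-0.055,0,0,0,0.06,1],[0.028,-0.095,0,0,0,0.1,1],[0.04,-0.135,0,0,0,0.14,1],[0.053,-0.175,0,0,0,0.19,1],[0.065,-0.215,0,0,0,0.23,1],[0.077,-0.255,0,0,0,0.27,1],[0.089,-0.295,0,0,0,0.31,1],[0.096,-0.32,0,0,0,0.34,1],[0.0986,-0.328,0,0,0,0.348,1]]]' 50 >/dev/null
python3 -m inch '[[[0,0,0,0,0,0,1],[0,0,0,0,0,0,1],[0,0,0,0,0,0,1]]]' 50
python3 - <<'E'
from look import *
o=report([.5877,.2613,.2]); im=imaging.camera("wrist");im2=imaging.camera("scene")
M=Ro.from_quat(o["ee_rot"]).as_matrix()
G=lambda x,z=0:o["position"]+M@np.array([.0245+x,0,.003-z])
yaw=-.3147;R=np.array([[np.cos(yaw),-np.sin(yaw)],[np.sin(yaw),np.cos(yaw)]])
S=lambda x,y,z:np.r_[R@[x,y]+[.6111,.2537],z]
def dot(img,cam,P,c):
    p=proj(P,cam,o)[0]
    if abs(p).max()<2000:cv2.circle(img,tuple(int(round(v)) for v in p*2),3,c,1)
A=cv2.resize(im,None,fx=2,fy=2);B=cv2.resize(im2,None,fx=2,fy=2,interpolation=cv2.INTER_CUBIC)
for img,cam in((A,"wrist"),(B,"scene")):
    for x in(-.165,-.01,.01,.11,.143): dot(img,cam,G(x,.0115 if abs(x)<.02 and cam=="wrist" else 0),(0,0,255))
    for x,h,b in((-.08,.0295,.097),(.08,.024,.108)):
        for s in(-1,1):dot(img,cam,S(x,s*h,b),(0,255,0))
    for s in (-1,1):
        for q in(-1,1):dot(img,cam,S(.1*q,.035*s,.018),(255,0,0))
c=(proj(S(0,0,.1),"scene")[0]*2).astype(int)
cr=B[max(0,c[1]-220):c[1]+180,max(0,c[0]-220):c[0]+220]; cr=cr[:400,:400]
a=cv2.resize(A,(400,300)); cv2.imwrite("pics/w3.png",np.hstack([cv2.resize(im,(512,384)) if 0 else cv2.resize(A[:600,312:712],(400,600)),cv2.copyMakeBorder(cr,0,600-cr.shape[0],0,400-cr.shape[1],cv2.BORDER_CONSTANT)]))
E
```

```text
clock: 6.25
position: [0.5887, 0.2596, 0.1976]
ee_rot: [0.988, -0.157, -0.0, 0.001]
ft_force: [-0.3, 0.3, -0.9]
grip_width: 0.364
grasp_force: 50.2
t 6.25 pos [0.5887 0.2596 0.1976] yaw -18.07 z [-0.001 -0.001 -1.   ]
to go, tool axes [-0.0015 -0.0013 -0.0024]
```

View pics/w3.png

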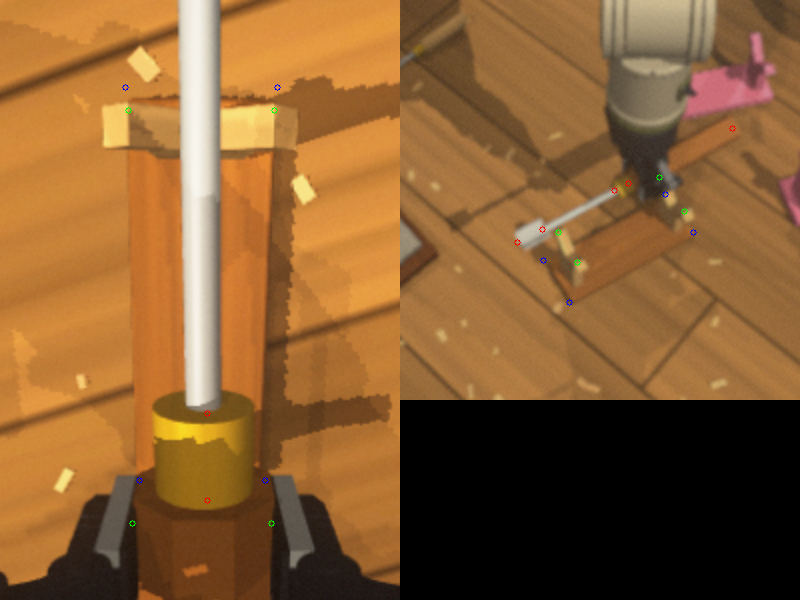

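The wrist half shows the narrow fork's top centred at (200,127), 17 px nearer than predicted, and laterally in line with the shank. The scene half shows the gouge level over the rest. I'll work out the along-axis correction.

Run:
```python
from look import *
o=sensors.get_obs();M=Ro.from_quat(o["ee_rot"]).as_matrix()
T=lambda u,v,z:(M.T@(onz([[(u+312)/2,v/2]],z,"wrist",o)[0]-o["position"])).round(4)
print("fork L top",T(116,127,.108),"R",T(285,127,.108),"back/front",T(200,106,.108),T(200,148,.108))
zf=o["position"][2]-.003+.0115
print("ferrule front/back on top",T(203,425-15,zf),T(203,500,zf),T(203,395,zf))
print("board edges",T(131,155,.018),T(272,155,.018),T(137,460,.018),T(262,460,.018))
```

```text
fork L top [ 0.0981 -0.0296  0.0901] R [0.098  0.0262 0.0901] back/front [ 0.1044 -0.0018  0.0901] [ 0.0914 -0.0019  0.0901]
ferrule front/back on top [ 0.0352 -0.0008 -0.0085] [ 0.0145 -0.0008 -0.0085] [ 0.0385 -0.0008 -0.0085]
board edges [ 0.0935 -0.035   0.1801] [0.0935 0.0318 0.1801] [-0.0646 -0.0374  0.1801] [-0.0647  0.0315  0.1801]
```

```bash
python3 -m inch '[[[-0.003,-0.001,0.01,0,0,0,1],[-0.0065,-0.001,0.03,0,0,0,1],[-0.0065,-0.001,0.05,0,0,0,1],[-0.0065,-0.001,0.07,0,0,0,1],[-0.0065,-0.001,0.082,0,0,0,1],[-0.0065,-0.001,0.09,0,0,0,1],[-0.0065,-0.001,0.096,0,0,0,1],[-0.0065,-0.001,0.098,0,0,0,1],[-0.0065,-0.001,0.098,0,0,0,1],[-0.0065,-0.001,0.098,0,0,0,1]]]' 50
python3 -m inch '[[[0,0,0.001,0,0,0,1],[0,0,0.002,0,0,0,1],[0,0,0.003,0,0,0,1],[0,0,0.003,0,0,0,1]]]' 50
```

```text
clock: 7.35
position: [0.5831, 0.2642, 0.1009]
ee_rot: [0.988, -0.156, 0.0, -0.0]
ft_force: [1.2, 0.1, -2.0]
grip_width: 0.362
grasp_force: 50.2
clock: 7.75
position: [0.5827, 0.2639, 0.0971]
ee_rot: [0.988, -0.156, -0.0, 0.0]
ft_force: [-0.5, 0.0, -2.3]
grip_width: 0.368
grasp_force: 50.2
```

```bash
python3 -m inch '[[[0,0,0.001,0,0,0,1],[0,0,0.002,0,0,0,1],[0,0,0.002,0,0,0,1]]]' 50; python3 -m inch '[[[0,0,0.001,0,0,0,1],[0,0,0.002,0,0,0,1],[0,0,0.002,0,0,0,1]]]' 50
```

```text
clock: 8.05
position: [0.5826, 0.2639, 0.095]
ee_rot: [0.988, -0.156, -0.0, 0.0]
ft_force: [-0.1, 0.1, -3.0]
grip_width: 0.365
grasp_force: 50.2
clock: 8.35
position: [0.583, 0.2643, 0.0938]
ee_rot: [0.988, -0.157, 0.0, -0.0]
ft_force: [-2.5, -0.5, 3.2]
grip_width: 0.365
grasp_force: 50.6
```

```bash
python3 -m inch '[[[0,0,0.001,0,0,0,1],[0,0,0.001,0,0,0,1],[0,0,0.001,0,0,0,1]]]' 50
python3 - <<'E'
from look import *
im=imaging.camera("wrist");im2=imaging.camera("scene")
cr=cv2.resize(im2[200:320,210:350],None,fx=3.4,fy=3.4,interpolation=cv2.INTER_CUBIC)
a=cv2.resize(im,None,fx=1.5,fy=1.5)[:408,230:540]
cv2.imwrite("pics/w4.png",np.hstack([a,cr[:408]]))
E
```

```text
clock: 8.65
position: [0.5831, 0.2646, 0.0934]
ee_rot: [0.988, -0.157, 0.001, -0.001]
ft_force: [-3.5, 0.1, 7.9]
grip_width: 0.364
grasp_force: 51.2
```

View pics/w4.png

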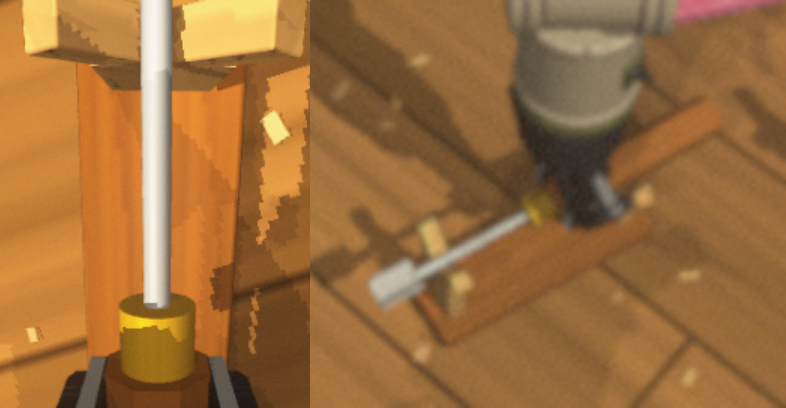

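The gouge is in both forks: the shank crosses the narrow fork at about (157,60), within 2 mm of its middle, and the handle passes the wide fork. The contact force is about 10 N, so I release in small steps.

```bash
python3 -m inch '[[[0,0,0,0,0,0,0.25],[0,0,0,0,0,0,0.2],[0,0,0,0,0,0,0.15],[0,0,0,0,0,0,0.1],[0,0,0,0,0,0,0],[0,0,0,0,0,0,-0.2],[0,0,0,0,0,0,-0.35],[0,0,0,0,0,0,-0.35],[0,0,0,0,0,0,-0.35]]]' 20
python3 -m inch '[[[0,0,-0.005,0,0,0,-0.35],[0,0,-0.015,0,0,0,-0.35],[0,0,-0.03,0,0,0,-0.35],[0,0,-0.05,0,0,0,-0.35],[0,0,-0.08,0,0,0,-0.35],[0,0,-0.11,0,0,0,-0.35],[0,0,-0.14,0,0,0,-0.35],[0,0,-0.14,0,0,0,-0.35],[0,0,-0.14,0,0,0,-0.35]]]' 20
python3 - <<'E'
from look import *
o=report([.5,0,.2]);im=imaging.camera("wrist");im2=imaging.camera("scene")
cr=cv2.resize(im2[200:320,210:330],None,fx=3.3,fy=3.3,interpolation=cv2.INTER_CUBIC)
a=cv2.resize(im,None,fx=1.5,fy=1.5)[:396,190:580]
cv2.imwrite("pics/w5.png",np.hstack([a,cr[:396]]))
E
```

```text
clock: 9.65
position: [0.5827, 0.264, 0.0922]
ee_rot: [0.988, -0.156, 0.0, 0.0]
ft_force: [0.4, 0.1, -0.4]
grip_width: 0.675
grasp_force: 0.0
clock: 10.55
position: [0.5831, 0.2643, 0.234]
ee_rot: [0.988, -0.156, 0.001, -0.001]
ft_force: [-0.1, -0.4, -0.4]
grip_width: 0.678
grasp_force: 0.0
t 10.55 pos [0.5831 0.2643 0.234 ] yaw -18.0 z [ 0.002  0.001 -1.   ]
to go, tool axes [0.0026 0.277  0.0336]
```

View pics/w5.png

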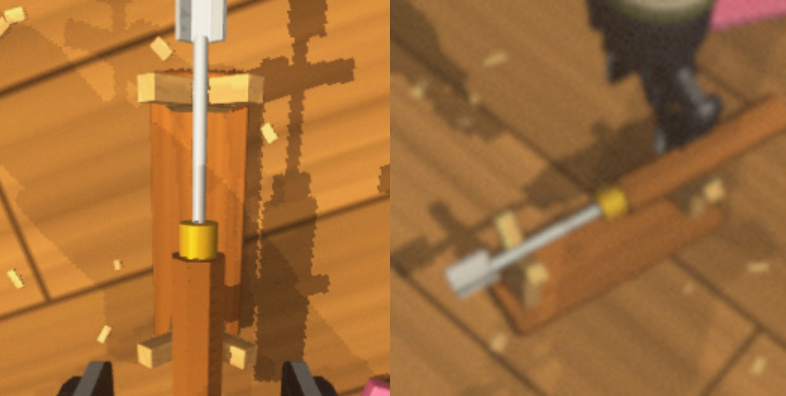

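The wrist view shows the gouge lying in both Vs: narrow fork at (200,88), ferrule at (198,240), wide fork at (196,350). I'll check the ferrule is midway before handing in.

Run:
```python
from look import *
o=sensors.get_obs();M=Ro.from_quat(o["ee_rot"]).as_matrix()
for n,u,v,z in(("narrow",200,88,.108),("wide",196,350,.097),("ferr front",198,224,.1015),("ferr back",198,257,.1015)):
    print(n,(M.T@(onz([[(u+190)/1.5,v/1.5]],z,"wrist",o)[0]-o["position"])).round(4))
```

```text
narrow [0.1044 0.001  0.1238]
wide [-0.0469 -0.0012  0.1349]
ferr front [3.360e-02 1.000e-04 1.304e-01]
ferr back [1.440e-02 1.000e-04 1.304e-01]
```

```bash
python3 -c "
from workcell import order; print(order.hand_in())"
```

```text
the job is handed in; nothing more can be done
None
```

The long gouge is on the wooden rest, handle in the wide fork and shank in the narrow one, with the ferrule measured within about 5 mm of midway. The arm is clear, the other two tools were not touched, and the job was handed in at about 10.6 s; the hand-in did not return a verdict.

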